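# Rake the lost calibration weight out from under the balance table

## Task

A steel calibration weight has slid out of sight under the low balance table: use the flat rake to feel for it in there and draw it out. Lay the rake down flat on the bench, clear of the table, and set the weight back upright in the empty well of the wooden weight block without ramming it in. The balance is weighing a dish, so do not push or knock its table (keep below about 15 N), and leave the other things where they are.

Things in the scene. Friction and masses are not known exactly. Their poses are not given: they have to be found in the camera images.
- balance_table: Fixed stone slab, 226x191 mm, top 72 mm high, with a white balance on it. Origin: on the bench, middle of the mouth, its only opening, at the -y end. +y runs in, x across, z up. The hollow is 180 mm wide (x +-90), 50 high, 165 deep, closed at the back. The weight stands in there, out of sight and not tracked: centre x -65..65, y 70..105 mm.
- rake: Flat rake, 238 mm long, 0.12 kg, lying on its lower edges. Black grip 90 long, 14 wide, 30 high; then an aluminium strip on edge (4 thick, 16 high) to a cross blade 60 wide (y +-30), 5 thick, 20 high, which can push or pull on either side of the strip. Origin: underside, under the middle of the grip; +x points to the cross blade, y across the grip, z up.
- rake_head (a point): Middle of the cross blade's lower edge, 190 mm along +x from the rake's origin, at the underside.
- weight_block: Fixed wooden block 170x70x34 mm (foot 176x76x6), origin at the centre of its underside, long side along x. Three wells in a row hold a set of knobbed steel weights; the largest well, at x = -50 mm (the robot's end), is empty: 43 mm across, chamfered by 3 mm, 14 mm deep to its felt pad. The next weight stands 64 mm off at x = +14 mm and shows 23 mm above the block.
- well_pad: Grey felt pad, 42 mm across, 2 mm thick, at the bottom of the empty well; origin at the middle of its underside, 18 mm above the bench. The lost weight belongs on it, knob up: steel, 0.29 to 0.38 kg, body 38 mm across and 28 high, then a 4 mm neck, then a knob 20 mm across from 32 to 46 mm height. It slides on the bench at about 1.4 to 2.8 N; pushed at the knob it tips instead.
- dropper_bottle: Bystander: small brown dropper bottle, 33 mm across, 102 tall, standing at the back, beyond the table's mouth; origin at the centre of its underside.
- brown_bottle: Bystander: brown reagent bottle with black cap, 52 mm across, 125 tall, standing at the back. A thin fixed white cord, up to 10 mm thick, lies across the bench between it and the dropper bottle and curves round in front of the weight block, its free end raised up to 45 mm; origin at the centre of its underside.
- petri_dish: Bystander: flat round dish, 92 mm across, 16 high, lying at the right, beyond the weight block; origin at the centre of its underside.

How it is judged (in metres and radians):
On the way:
1. the rake's cross blade is pushed well in under the balance table (y of rake_head in the frame of balance_table above 0.05 m and z of rake_head in the frame of balance_table below 0.05 m), for 0.1 s.
At the end, for the whole second after the job is handed in: The lost weight stands in the empty well and rests with its weight (over 1.8 N) on the felt pad; the rake lies released, at rest and flat on the bench (its origin within 20 mm of it, tilted less than 0.2 rad), its cross blade outside the table's mouth (contact force between well_pad and anything else above 1.8 N and y of rake_head in the frame of balance_table below 0 m and height (world z) of rake below 0.02 m and angle between rake's own z axis and vertical below 0.2 rad and linear speed of rake below 0.02 m/s); the robot touches nothing.
It fails at once if the balance table is pushed or knocked with more than 15 N, by the rake, the weight or the robot (contact force between balance_table and anything else above 15 N).
It fails at once if the weight block or its pad is struck or pressed with more than 100 N (weight thrown or rammed in) (contact force between weight_block and anything else above 100 N).
It fails at once if a bottle or the dish standing by is shifted more than 20 mm or toppled (distance of any of dropper_bottle, brown_bottle, petri_dish from where it was at the start of the episode above 0.02 m).
It also fails if it takes over 72 s, if anything falls off the work surface, if the arm or the gripper's body presses on something with over 40 N, if the wrist force passes 120 N, or if a joint passes its speed limit or range.

## Robot

A 6-joint arm with a two-finger parallel gripper is mounted at the origin on a cart in front of the work surface, level with it; the furniture and walls round the work are solid. World frame = base frame: x ahead of the robot, y to its left, z up, the work surface at z = 0. Lengths are in m, angles in degrees, forces in N, time in s.
With the tool pointing down it reaches from about 0.425 to 1.125 m from the base axis. Payload 14.9 kg.
Tool frame: the origin (TCP) lies on the centre line of the jaws, within the pads' length; the fingertips stand 25 mm ahead of it and the grasp point (between the pads) lies 6 mm ahead of it; z points along the fingers, y is the line along which they close (so a half turn about z gives the same grasp; the last joint's range is limited). The gripper opens to 91 mm and grips with 3 to 60 N. Pads are 32 mm wide; open, the fingers measure 118 mm over their backs; the gripper's body (76 mm by 178 mm) begins 60 mm behind the grasp point.
Start: joints at [-71.809, 21.709, 99.362, -0, 58.929, -1.908], TCP at [0.241, -0.657, 0.239] pointing down, gripper open.
Joint ranges: [-158.91, 158.91], [-42.39, 125.64], [0.06, 152.35], [-60.88, 240.88], [17.5, 164.5], [-176.32, 176.32]. Speed limits (degrees/s): [108.29, 108.29, 136.94, 180, 180, 180].

## Interface

Orientations are given as a 3x3 rotation matrix whose columns are the frame's x, y, z axes.
In Python, from plant import telemetry, optics, r gives the robot as it stands.
- The arm moves only by the shell command python3 -m creep 'ROWS' [OPENING]. ROWS is JSON, one flat list of numbers, 6 for each row, row after row: the shift along the world's x, y, z in units of 0.03 m (1.0 is 0.03 m), then the turn, a rotation vector about the world's x, y, z in units of 90 degrees (1.0 is 90 degrees). In form: [x, y, z, ax, ay, az, x, y, z, ax, ay, az, ...]. A call has 1 to 20 rows; each row shifts and turns the commanded pose from where the row before left it; what a row does not reach is not made up. A row lasts 1/8 s, in which the tool goes at most 62.5 mm and 10.7 degrees, less where a joint would pass 70% of its speed; a pose out of reach is approached as far as the arm can. A call with a number of a shift or a turn outside -1 to 1 is refused whole. A call with a gripper value outside its range is refused whole. OPENING is the opening, from -1 (shut) to 1 (fully open), set as the call begins (- or left out, the last holds). The fingers move at their own pace and stop on an object; the grip force is fixed at half the most. Time passes only in rows, so rows that do not move let the fingers close. It gives the time, the measured TCP pose, the force, the opening and the grip force at its end, in the units of the state.
- telemetry.observe(): the state, without advancing time (a new reading comes with each control period).
- optics.camera(name): name is "scene" or "top" or "wrist"; returns a dict with "pixels" (480x640x3 uint8, blue, green, red), "camera_matrix" (3x3 intrinsics, pixels), "rvec" (rotation vector, rad) and "tvec" (3), from world to camera coordinates, as OpenCV has them; the wrist camera has in their place "mount" (4x4, takes a point from camera to tool coordinates, whose origin is the TCP and whose axes are the flange's). Camera axes: x right, y down, z forward; pixel columns grow to the right and rows downward; lengths in m; the calibration is good to about 2 mm. A picture is of the moment at which its call begins: read the wrist's pose just before it. There is no depth.
- r.job_done(): hands the job in; it is judged then, once.
The state is a dict: "clock": time; "joint_pos": joint angles; "qvel": joint speeds; "joint_torque": joint torques, N m; "eef_pos": TCP position; "tool_rot": TCP orientation; "force": force on the tool from outside, world axes, zero at the start; "wrist_torque": the same for the moment, N m; "width": finger opening in m; "finger_force": force on a finger pad.
Only numpy, scipy, OpenCV 4.12 (cv2) and the standard library are available. Lean on these libraries where they do the work, as an engineer would, in place of code of your own. Each camera call takes 0.05 s, during which the arm holds its last target. There are 200 camera calls.

## Working session

There is one attempt and no reset: what is moved stays moved. The work goes in short steps, Python scripts to look and compute and a shell command to move; the robot and the scene stay as the last step left them, time stands still between calls to the robot, and variables do not carry over. Pictures are saved under pics/ and viewed, at most 12 in all, crops included, and the job is handed in when it is done.

```bash
ls; mkdir -p pics; cat > h.py <<'E'
import numpy as np,cv2
from plant import telemetry,optics,r
def cam(n):
    s=telemetry.observe();c=optics.camera(n);K=np.array(c["camera_matrix"])
    if n=="wrist":
        M=np.array(c["mount"]);T=np.eye(4);T[:3,:3]=np.array(s["tool_rot"]).reshape(3,3);T[:3,3]=s["eef_pos"];W=T@M
        R=W[:3,:3];o=W[:3,3]
    else:
        Rw=cv2.Rodrigues(np.array(c["rvec"],float))[0];R=Rw.T;o=-R@np.array(c["tvec"],float).ravel()
    return np.array(c["pixels"]),K,R,o
def ray(K,R,o,u,v,z):
    d=R@np.linalg.inv(K)@np.array([u,v,1.]);return o+d*(z-o[2])/d[2]
def proj(K,R,o,p):
    q=K@(R.T@(np.array(p)-o));return q[:2]/q[2]
E
python3 - <<'E'
from h import *
import pickle
d={}
for n in("top","scene"):
    d[n]=cam(n);cv2.imwrite(f"pics/{n}0.png",d[n][0]);print(n,d[n][3],d[n][2][:,2])
pickle.dump(d,open("c0.pkl","wb"))
print(telemetry.observe())
E
```

```text
pics
top [ 0.54947321 -0.0044599   1.09457678] [ 0.05928346 -0.02148737 -0.9980099 ]
scene [0.00531909 0.81855448 0.61823765] [ 0.53811604 -0.69367996 -0.47878936]
{'clock': 0.1, 'joint_pos': array([-7.18079808e+01,  2.17353696e+01,  9.93921091e+01, -9.89886401e-04,
        5.89277614e+01, -1.90651843e+00]), 'qvel': array([-0.02650039, -0.03598836, -0.00823666,  0.08175276, -0.04101432,
        0.0428381 ]), 'joint_torque': array([ 2.06510056e-03, -7.65037966e+01, -4.35295773e+01,  6.52299682e-02,
        3.97945626e-02, -6.37639914e-06]), 'eef_pos': array([ 0.24045082, -0.65705931,  0.23835688]), 'tool_rot': array([[ 9.39099959e-01,  3.43643954e-01, -3.15059705e-04],
       [ 3.43644098e-01, -9.39099517e-01,  9.11311335e-04],
       [ 1.72942131e-05, -9.64080846e-04, -9.99999535e-01]]), 'force': array([ 0.33775974,  0.15789727, -0.78747504]), 'wrist_torque': array([ 0.0165254 , -0.02102962, -0.02802744]), 'finger_force': 0.0, 'width': 0.0911803222278889}
```

View pics/top0.png

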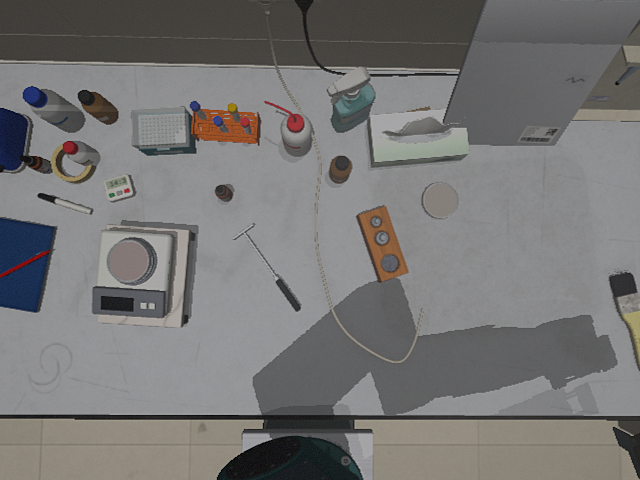

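View pics/scene0.png

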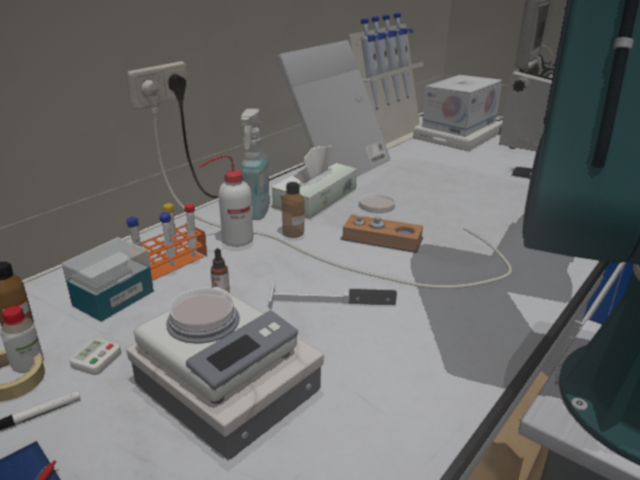

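The top view shows the table at px (92–195, 222–327), with its mouth to the right. The rake's blade is near (244,232) and its grip near (288,293). The block runs from (372,210) to (393,275) with the empty well at (390,263), and the cord passes in front of it.

```bash
python3 - <<'E'
from h import *
import pickle
im,K,R,o=pickle.load(open("c0.pkl","rb"))["top"]
c=im[200:330,80:310];cv2.imwrite("pics/crop1.png",cv2.resize(c,None,fx=3.4,fy=3.4,interpolation=cv2.INTER_CUBIC))
P=lambda u,v,z:np.round(ray(K,R,o,u,v,z),4)
print(K[0,0])
hsv=cv2.cvtColor(im,cv2.COLOR_BGR2HSV)
# grip
m=((hsv[...,2]<75)).astype(np.uint8);m[:,:260]=0;m[:270]=0;m[:,305:]=0;m[312:]=0
n,l,st,ce=cv2.connectedComponentsWithStats(m);i=1+np.argmax(st[1:,4]);print("grip",st[i]);
rr=cv2.minAreaRect(np.argwhere(l==i)[:,::-1].astype(np.float32));print(rr);b=cv2.boxPoints(rr);print([P(*q,0.03) for q in b],P(*rr[0],.03))
print("head",P(244,232,.02))
# block
m=cv2.inRange(hsv,(5,90,60),(20,255,255));m[:,:340]=0;m[:200]=0;m[300:]=0;m[:,420:]=0
m=cv2.morphologyEx(m,cv2.MORPH_CLOSE,np.ones((5,5)))
n,l,st,ce=cv2.connectedComponentsWithStats(m);i=1+np.argmax(st[1:,4])
rr=cv2.minAreaRect(np.argwhere(l==i)[:,::-1].astype(np.float32));print("block",rr,[P(*q,.03) for q in cv2.boxPoints(rr)],P(*rr[0],.034))
print("well",P(390,263,.034),"drop",P(223,193,0),"bottle",P(341,170,.1), "dish",P(440,200,.01))
E
```

```text
441.33301942060524
grip [276 279  24  32 215]
((288.0888977050781, 294.58428955078125), (36.619388580322266, 5.911003112792969), 54.782405853271484)
[array([0.5153, 0.082 , 0.03  ]), array([0.5236, 0.0706, 0.03  ]), array([0.4527, 0.019 , 0.03  ]), array([0.4445, 0.0305, 0.03  ])] [0.4839 0.0505 0.03  ]
head [0.6339 0.1603 0.02  ]
block ((382.0106201171875, 243.61874389648438), (70.58679962158203, 30.887754440307617), 70.8663558959961) [array([ 0.6768, -0.1112,  0.03  ]), array([ 0.7025, -0.1823,  0.03  ]), array([ 0.541 , -0.2386,  0.03  ]), array([ 0.5159, -0.1679,  0.03  ])] [ 0.6085 -0.1744  0.034 ]
well [ 0.562  -0.1938  0.034 ] drop [0.7322 0.2174 0.    ] bottle [ 0.772  -0.0697  0.1   ] dish [ 0.7203 -0.323   0.01  ]
```

View pics/crop1.png

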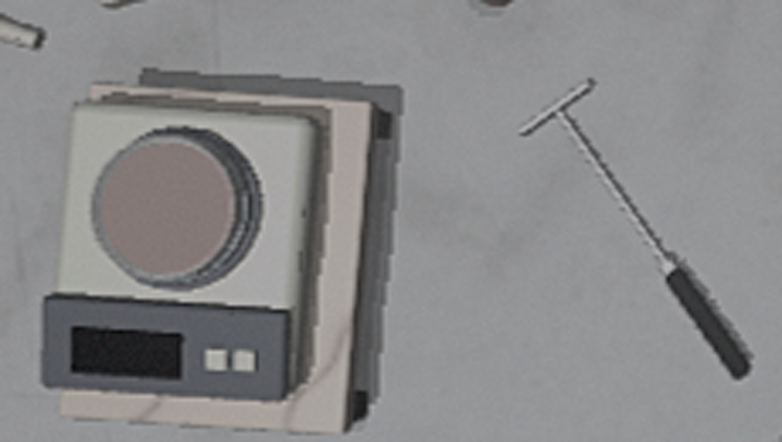

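```bash
python3 - <<'E'
from h import *
import pickle
im,K,R,o=pickle.load(open("c0.pkl","rb"))["top"]
P=lambda u,v,z:np.round(ray(K,R,o,80+u/3.4,200+v/3.4,z),4)
a,b,c,d=P(371,101,.072),P(346,432,.072),P(93,83,.072),P(60,416,.072)
print(a,b,c,d,np.linalg.norm(a-b),np.linalg.norm(a-c))
m=(a+b)/2;e=(a-b)/np.linalg.norm(a-b);print("mouth",m,"x-ish dir",e,np.degrees(np.arctan2(e[1],e[0])))
print("far mid",(c+d)/2)
print("blade ends",P(521,133,.02),P(592,83,.02),"strip ends",P(562,113,.016),P(668,265,.016),"grip ends",P(675,275,.03),P(742,372,.03))
s=telemetry.observe();print(s['eef_pos'])
E
```

```text
[0.6336 0.2787 0.072 ] [0.4108 0.2893 0.072 ] [0.6437 0.4661 0.072 ] [0.4201 0.4794 0.072 ] 0.22305201187167092 0.18767197446608805
mouth [0.5222 0.284  0.072 ] x-ish dir [ 0.99887017 -0.04752255  0.        ] -2.7238673644663214
far mid [0.5319  0.47275 0.072  ]
blade ends [0.6162 0.186  0.02  ] [0.6527 0.1361 0.02  ] strip ends [0.6312 0.1577 0.016 ] [0.5231 0.08   0.016 ] grip ends [0.5164 0.0739 0.03  ] [0.4489 0.0257 0.03  ]
[ 0.24045082 -0.65705931  0.23835688]
```

Slab corners in the crop are (371,101), (346,432), (93,83) and (60,416). The mouth is its right edge, with the dark cheeks visible. The rake's blade ends are at (521,133) and (592,83), and its grip ends at (675,275) and (742,372). Next I move above the grip.

```bash
python3 -m creep '[0.8,1,0,0,0,0.018,0.8,1,0,0,0,0.018,0.8,1,0,0,0,0.018,0.8,1,0,0,0,0.018,0.8,1,0,0,0,0.018,0.8,1,0,0,0,0.018,0.8,1,0,0,0,0.018,0.8,1,0,0,0,0.018,0.8,1,0,0,0,0.018,0.8,1,0,0,0,0.018,0,1,0,0,0,0,0,1,0,0,0,0,0,1,0,0,0,0,0,1,0,0,0,0,0,1,0,0,0,0,0,1,0,0,0,0,0,1,0,0,0,0,0,1,-0.5,0,0,0,0,1,-0.5,0,0,0,0,1,-0.5,0,0,0]' 0
python3 -m creep '[0,1,-0.5,0,0,0,0,1,-0.5,0,0,0,0,1,-0.5,0,0,0,0,0.3,0,0,0,0,0,0,0,0,0,0]' -0.3
python3 - <<'E'
from h import *
im,K,R,o=cam("wrist");cv2.imwrite("pics/w1.png",im);s=telemetry.observe();print(s['eef_pos'],s['tool_rot'],s['width'],o)
print(proj(K,R,o,(.483,.05,.03)),proj(K,R,o,(.634,.161,.02)))
E
```

```text
clock: 2.6
eef_pos: [0.4803, -0.0564, 0.1934]
tool_rot: [[0.806, 0.592, -0.0], [0.592, -0.806, 0.0], [-0.0, -0.0, -1.0]]
force: [-0.1, -1.2, -0.9]
width: 0.0453
finger_force: 0.0
clock: 3.22
eef_pos: [0.4807, 0.0417, 0.1493]
tool_rot: [[0.805, 0.593, 0.0], [0.593, -0.805, -0.0], [0.0, 0.0, -1.0]]
force: [-0.1, 0.2, 0.1]
width: 0.0317
finger_force: 0.0
[0.48086887 0.04122356 0.14943933] [[ 8.05738243e-01  5.92271486e-01  6.08302811e-04]
 [ 5.92271631e-01 -8.05738363e-01 -7.52562395e-05]
 [ 4.45560786e-04  4.20917328e-04 -9.99999812e-01]] 0.03167102509791995 [0.54518594 0.09202987 0.29389927]
[318.71585995 229.33525804] [318.04454428 -35.24074962]
```

View pics/w1.png

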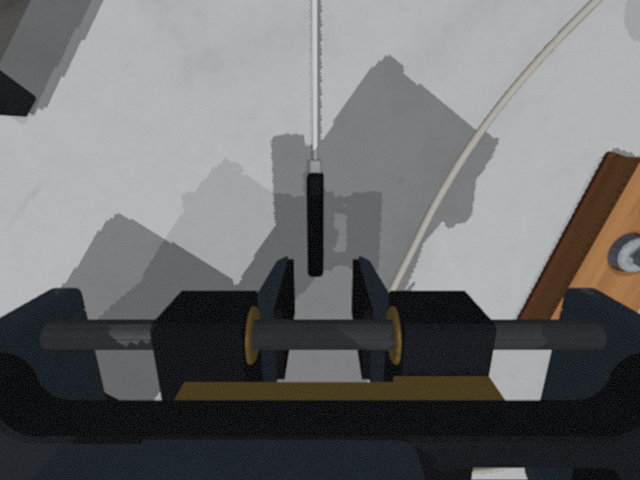

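The grip spans px (308–323, 173–275). It is aligned with the image vertical and nearly centred between the jaws.

```bash
python3 - <<'E'
from h import *
im,K,R,o=cam("wrist");s=telemetry.observe();T=np.array(s['tool_rot']).reshape(3,3)
for u,v in((315.5,174),(315.5,275),(315.5,60)):
    p=ray(K,R,o,u,v,.03 if v>100 else .016);print(p,T.T@(p-s['eef_pos']))
E
```

```text
[0.51820307 0.078212   0.03      ] [ 0.05202355 -0.00800284  0.11951096]
[0.44858136 0.02771921 0.03      ] [-0.03397912 -0.00849695  0.11945762]
[0.58572014 0.12751298 0.016     ] [ 0.13561571 -0.0078005   0.13356267]
```

```bash
python3 -m creep '[-0.14,0.19,-0.8,0,0,0,0,0,-0.8,0,0,0,0,0,-0.8,0,0,0,0,0,-0.8,0,0,0,0,0,-0.4,0,0,0,0,0,-0.4,0,0,0,0,0,0,0,0,0,0,0,0,0,0,0]' 0
python3 -m creep '[0,0,0,0,0,0,0,0,0,0,0,0,0,0,0,0,0,0,0,0,0,0,0,0,0,0,0,0,0,0,0,0,0,0,0,0]' -1
```

```text
clock: 4.32
eef_pos: [0.4767, 0.0473, 0.0294]
tool_rot: [[0.806, 0.592, 0.001], [0.592, -0.806, 0.0], [0.001, 0.0, -1.0]]
force: [-0.3, -0.4, 0.2]
width: 0.0455
finger_force: 0.0
clock: 5.08
eef_pos: [0.4764, 0.0473, 0.029]
tool_rot: [[0.806, 0.592, 0.0], [0.592, -0.806, 0.0], [0.0, 0.0, -1.0]]
force: [-1.0, 0.3, 5.6]
width: 0.0138
finger_force: 30.0
```

```bash
python3 -m creep '[0,0,0.5,0,0,0,0,0,0.5,0,0,0,0.5,0.02,0,0,0,0.095,0.5,0.02,0,0,0,0.094,0.5,0.02,0,0,0,0.094,0.5,0.02,0,0,0,0.094,0.5,0.03,0,0,0,0.094,0.5,0.03,0,0,0,0.094,0,0,0,0,0,0,0,0,0,0,0,0]'
python3 - <<'E'
from h import *
im,K,R,o=cam("wrist");cv2.imwrite("pics/w2.png",im);s=telemetry.observe();print(s['eef_pos'],s['tool_rot'],s['width'])
E
```

```text
clock: 6.32
eef_pos: [0.5658, 0.0515, 0.0593]
tool_rot: [[0.053, 0.999, -0.0], [0.999, -0.053, -0.0], [-0.0, -0.0, -1.0]]
force: [-1.1, -0.1, -2.0]
width: 0.0139
finger_force: 30.0
[0.5656862  0.05148753 0.059202  ] [[ 5.24320414e-02  9.98624448e-01 -3.03313663e-04]
 [ 9.98624494e-01 -5.24320512e-02 -2.44842265e-05]
 [-4.03539047e-05 -3.01612695e-04 -9.99999954e-01]] 0.013633283815332855
```

View pics/w2.png

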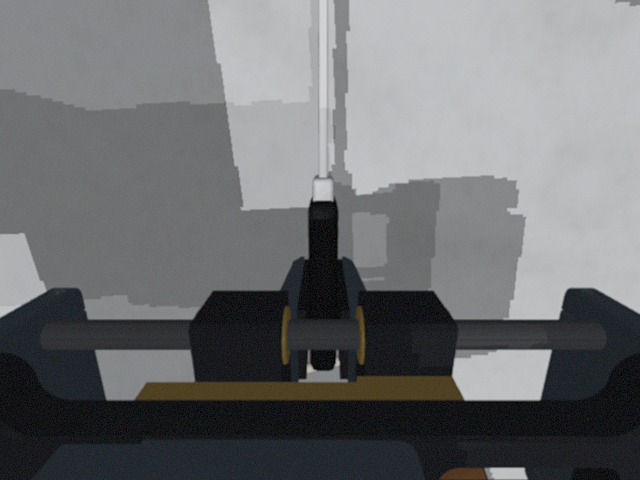

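The strip runs straight up the image at u≈323, so the rake is held true. I'll check the head against the mouth from the top camera.

```bash
python3 - <<'E'
from h import *
im,K,R,o=cam("top");c=im[200:335,80:310];cv2.imwrite("pics/crop2.png",cv2.resize(c,None,fx=3.4,fy=3.4,interpolation=cv2.INTER_CUBIC))
E
```

```text
(no output)
```

View pics/crop2.png

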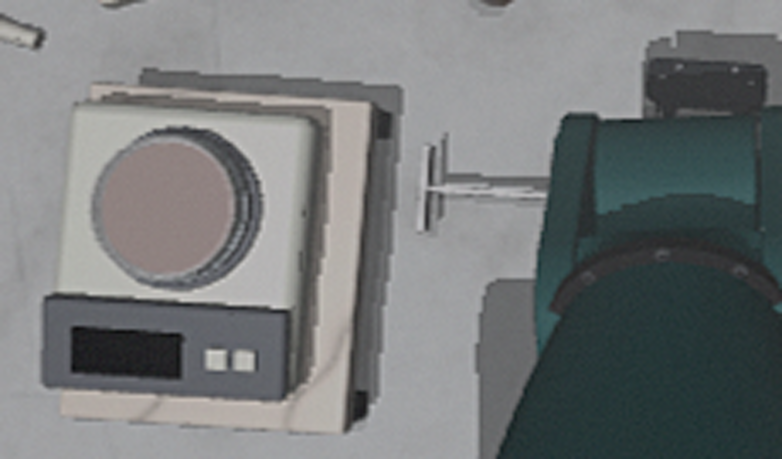

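The blade runs from (430,145) to (420,232), parallel to the slab edge from (371,101) to (346,432).

```bash
python3 - <<'E'
from h import *
im,K,R,o=cam("top")
M=np.array([.5222,.284]);A=np.array([[.9988,-.049],[.049,.9988]])
for u,v in((430,145),(420,232),(425,188)): print((A@(ray(K,R,o,80+u/3.4,200+v/3.4,.05)[:2]-M)).round(4))
print(A@(telemetry.observe()['eef_pos'][:2]-M))
E
python3 -m creep '[0,0,-0.3,0,0,0,0,0,-0.3,0,0,0,0,0,-0.32,0,0,0,0,0,0,0,0,0,0,0,0,0,0,0,0,0,0,0,0,0]'
```

```text
[ 0.085  -0.0365]
[ 0.0245 -0.0341]
[ 0.0551 -0.0353]
[ 0.05491464 -0.23009891]
clock: 7.22
eef_pos: [0.5666, 0.0515, 0.0316]
tool_rot: [[0.05, 0.999, 0.001], [0.999, -0.05, 0.0], [0.0, 0.001, -1.0]]
force: [0.7, -0.2, -0.9]
width: 0.0138
finger_force: 30.0
```

```bash
python3 -m creep '[-0.1,0.5,0,0,0,0,0.025,0.5,0,0,0,0,0.025,0.5,0,0,0,0,0.025,0.5,0,0,0,0,0.025,0.5,0,0,0,0,0,0,0,0,0,0,0,0,0,0,0,0]'
python3 -m creep '[0.015,0.3,0,0,0,0,0,0,0,0,0,0]'
python3 -m creep '[0.015,0.3,0,0,0,0,0,0,0,0,0,0]'
```

```text
clock: 8.1
eef_pos: [0.5663, 0.1264, 0.0312]
tool_rot: [[0.05, 0.999, -0.0], [0.999, -0.05, -0.0], [-0.0, -0.0, -1.0]]
force: [0.0, -0.3, -0.9]
width: 0.0135
finger_force: 30.0
clock: 8.35
eef_pos: [0.5669, 0.1358, 0.0314]
tool_rot: [[0.05, 0.999, 0.0], [0.999, -0.05, 0.0], [0.0, 0.0, -1.0]]
force: [0.1, 0.3, -1.1]
width: 0.0135
finger_force: 30.0
clock: 8.6
eef_pos: [0.5673, 0.1451, 0.0314]
tool_rot: [[0.049, 0.999, 0.0], [0.999, -0.049, 0.0], [0.0, 0.0, -1.0]]
force: [0.4, -0.3, -1.7]
width: 0.0138
finger_force: 30.0
```

```bash
python3 -m creep '[0.015,0.3,0,0,0,0,0,0,0,0,0,0]'
python3 -m creep '[0.015,0.3,0,0,0,0,0,0,0,0,0,0]'
```

```text
clock: 8.85
eef_pos: [0.5678, 0.1541, 0.0314]
tool_rot: [[0.049, 0.999, 0.0], [0.999, -0.049, 0.0], [0.0, 0.0, -1.0]]
force: [0.2, -1.0, -1.3]
width: 0.0138
finger_force: 30.0
clock: 9.1
eef_pos: [0.5682, 0.1631, 0.0314]
tool_rot: [[0.049, 0.999, 0.0], [0.999, -0.049, 0.0], [0.0, 0.0, -1.0]]
force: [0.6, 0.5, -0.8]
width: 0.0138
finger_force: 30.0
```

```bash
python3 -m creep '[0.008,0.15,0,0,0,0,0.008,0.15,0,0,0,0]'|grep -E "pos|force:"
python3 -c "
from plant import telemetry;print(telemetry.observe()['wrist_torque'])"
python3 -m creep '[0.008,0.15,0,0,0,0,0.008,0.15,0,0,0,0]'|grep -E "pos|force:"
python3 -c "
from plant import telemetry;print(telemetry.observe()['wrist_torque'])"
python3 -m creep '[0.008,0.15,0,0,0,0,0.008,0.15,0,0,0,0]'|grep -E "pos|force:"
python3 -c "
from plant import telemetry;print(telemetry.observe()['wrist_torque'])"
```

```text
eef_pos: [0.5687, 0.1717, 0.0313]
force: [0.4, 0.0, -1.4]
finger_force: 30.0
[-0.10299256 -0.098019    0.04361701]
eef_pos: [0.5692, 0.1808, 0.0313]
force: [0.0, 0.5, -1.7]
finger_force: 30.0
[-0.09319658 -0.08804617  0.05221782]
eef_pos: [0.5696, 0.1898, 0.0313]
force: [0.1, 0.3, -0.9]
finger_force: 30.0
[-0.12176995 -0.07593734 -0.04133201]
```

```bash
python3 -m creep '[0.014,0.28,0,0,0,0,0.014,0.28,0,0,0,0]'|grep -E "pos|force:"
python3 -m creep '[0.014,0.28,0,0,0,0,0.014,0.28,0,0,0,0,0,0,0,0,0,0]'|grep -E "pos|force:"
python3 -m creep '[-0.3,0.015,0,0,0,0,-0.3,0.015,0,0,0,0]'|grep -E "pos|force:"
python3 -c "
from plant import telemetry;print(telemetry.observe()['wrist_torque'])"
```

```text
eef_pos: [0.5705, 0.2069, 0.0314]
force: [-1.0, -0.2, -1.7]
finger_force: 30.0
eef_pos: [0.5713, 0.2237, 0.0314]
force: [0.1, 0.1, -1.4]
finger_force: 30.0
eef_pos: [0.5523, 0.2237, 0.0312]
force: [-0.6, -0.9, -1.5]
finger_force: 30.0
[-0.04585202 -0.11516208 -0.03314172]
```

```bash
cat > w.py <<'E'
from plant import telemetry
s=telemetry.observe();print(s['eef_pos'].round(4),s['force'].round(1),s['wrist_torque'].round(3))
E
python3 -m creep '[-0.2,0.01,0,0,0,0,-0.2,0.01,0,0,0,0]'>/dev/null;python3 w.py
python3 -m creep '[-0.2,0.01,0,0,0,0,-0.2,0.01,0,0,0,0]'>/dev/null;python3 w.py
python3 -m creep '[-0.2,0.01,0,0,0,0,-0.2,0.01,0,0,0,0]'>/dev/null;python3 w.py
```

```text
[0.5408 0.2246 0.0314] [ 0.5  0.5 -0.6] [-0.137 -0.117 -0.002]
[0.5289 0.2252 0.0314] [ 0.2  0.2 -2.6] [-0.158 -0.087 -0.006]
[0.5169 0.2258 0.0313] [ 1.1  0.5 -1. ] [-0.16  -0.115  0.015]
```

```bash

python3 -m creep '[-0.2,0.01,0,0,0,0,-0.2,0.01,0,0,0,0]'>/dev/null;python3 w.py
python3 -m creep '[-0.2,0.01,0,0,0,0,-0.2,0.01,0,0,0,0]'>/dev/null;python3 w.py
```

```text
[0.5052 0.2266 0.0315] [ 2.  -0.6 -1.7] [-0.167 -0.477 -0.384]
[0.4931 0.2271 0.0314] [ 2.4 -0.  -1.4] [-0.087 -0.47  -0.325]
```

Contact shows as +2.2 N in x with a −0.35 N·m moment, so the weight is against the strip at table x ≈ −47 mm. I'll draw it out.

```bash

python3 -m creep '[-0.01,-0.2,0,0,0,0,-0.015,-0.2,0,0,0,0,-0.015,-0.2,0,0,0,0,-0.015,-0.2,0,0,0,0,-0.015,-0.2,0,0,0,0]'>/dev/null;python3 w.py
python3 -m creep '[-0.02,-0.3,0,0,0,0,-0.02,-0.3,0,0,0,0,-0.02,-0.3,0,0,0,0]'>/dev/null;python3 w.py
```

```text
[0.4912 0.1966 0.0313] [-0.6  3.1 -1.9] [ 0.194 -0.1   -0.038]
[0.4893 0.1694 0.0313] [ 0.4  1.8 -1.7] [ 0.126 -0.087 -0.036]
```

```bash

python3 -m creep '[-0.02,-0.3,0,0,0,0,-0.02,-0.3,0,0,0,0,-0.02,-0.3,0,0,0,0,-0.02,-0.3,0,0,0,0,-0.02,-0.3,0,0,0,0,-0.02,-0.3,0,0,0,0]'>/dev/null;python3 w.py
python3 -m creep '[-0.015,-0.3,0,0,0,0,-0.015,-0.3,0,0,0,0,-0.015,-0.3,0,0,0,0,-0.015,-0.3,0,0,0,0,-0.015,-0.3,0,0,0,0,-0.015,-0.3,0,0,0,0,-0.015,-0.3,0,0,0,0,0,-0.1,0,0,0,0]'>/dev/null;python3 w.py
python3 - <<'E'
from h import *
im,K,R,o=cam("wrist");cv2.imwrite("pics/w3.png",im)
E
```

```text
[0.4857 0.1154 0.0313] [-0.5  2.6 -1.9] [ 0.079 -0.113 -0.042]
[0.4826 0.0494 0.0313] [ 0.4  2.4 -1.9] [ 0.152 -0.042 -0.042]
```

View pics/w3.png

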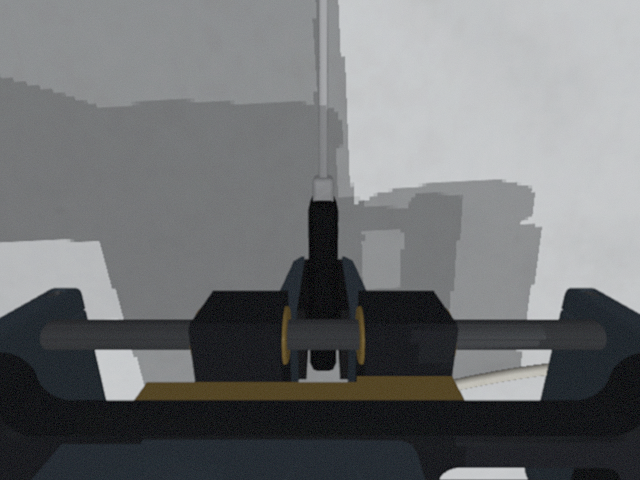

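```bash

python3 -m creep '[0,0.15,0,0,0,0,0,0,-0.07,0,0,0,0,0,0,0,0,0]'>/dev/null;python3 w.py
python3 -m creep '[0,0,0,0,0,0,0,0,0,0,0,0,0,0,0,0,0,0,0,0,0,0,0,0]' 0 >/dev/null;python3 w.py
python3 -m creep '[0,0,0.3,0,0,0,0,0,0.7,0,0,0,0,0,1,0,0,0,0,0,1,0,0,0,0,0,1,0,0,0,0,1,1,0,0,0,0,1,0,0,0,0,0,1,0,0,0,0,0,0,0,0,0,0,0,0,0,0,0,0]'>/dev/null
python3 - <<'E'
from h import *
im,K,R,o=cam("wrist");cv2.imwrite("pics/w4.png",im);s=telemetry.observe();print(s['eef_pos'],s['clock'])
E
```

```text
[0.4827 0.0548 0.0291] [ 0.  -0.7 -0.9] [-0.01  -0.091 -0.008]
[0.4826 0.0545 0.0292] [-0.1  0.   0.2] [ 0.007 -0.091  0.026]
[0.48249861 0.1439926  0.17938428] 16.95
```

View pics/w4.png

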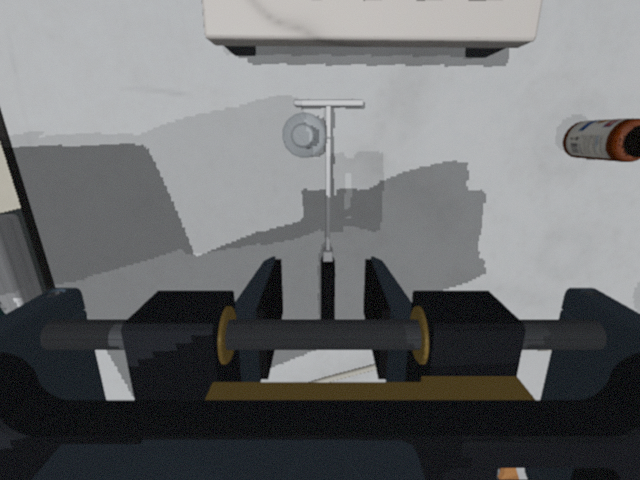

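The weight stands upright beside the strip, with its body at px (304,135) and knob at (305,134). The rake lies flat outside the mouth.

```bash
python3 - <<'E'
from h import *
im,K,R,o=cam("wrist");s=telemetry.observe();e=s['eef_pos'];T=np.array(s['tool_rot'])
g=cv2.cvtColor(im,cv2.COLOR_BGR2GRAY)[95:175,265:345]
print(cv2.HoughCircles(cv2.resize(g,None,fx=4,fy=4,interpolation=cv2.INTER_CUBIC),cv2.HOUGH_GRADIENT,1,40,param1=100,param2=25,minRadius=30,maxRadius=110))
for u,v,z in((305,134,.046),(304,135,.028)):
    p=ray(K,R,o,u,v,z);print(p,(p-e)/.03)
E
```

```text
None
[0.47159991 0.22802176 0.046     ] [-0.36509273  2.80513647 -4.44446263]
[0.46978717 0.22729273 0.028     ] [-0.42551753  2.78083554 -5.04446263]
```

```bash

python3 -m creep '[-0.39,0.8,0,0,0,0,0,1,0,0,0,0,0,0.99,0,0,0,0,0,0,-0.8,0,0,0,0,0,-0.8,0,0,0,0,0,-0.8,0,0,0,0,0,-0.8,0,0,0,0,0,-0.5,0,0,0,0,0,-0.4,0,0,0,0,0,0,0,0,0,0,0,0,0,0,0]'>/dev/null;python3 w.py
python3 -m creep '[0,0,0,0,0,0,0,0,0,0,0,0,0,0,0,0,0,0,0,0,0,0,0,0,0,0,0,0,0,0]' -1
python3 - <<'E'
from h import *
im,K,R,o=cam("wrist");cv2.imwrite("pics/w5.png",im)
E
```

```text
[0.4713 0.2283 0.0568] [-0.3 -0.1 -0.2] [ 0.02  -0.069  0.036]
clock: 19.0
eef_pos: [0.4708, 0.2282, 0.0564]
tool_rot: [[0.05, 0.999, -0.0], [0.999, -0.05, -0.0], [-0.0, -0.0, -1.0]]
force: [-3.6, 1.5, 6.1]
width: 0.0188
finger_force: 30.0
```

View pics/w5.png

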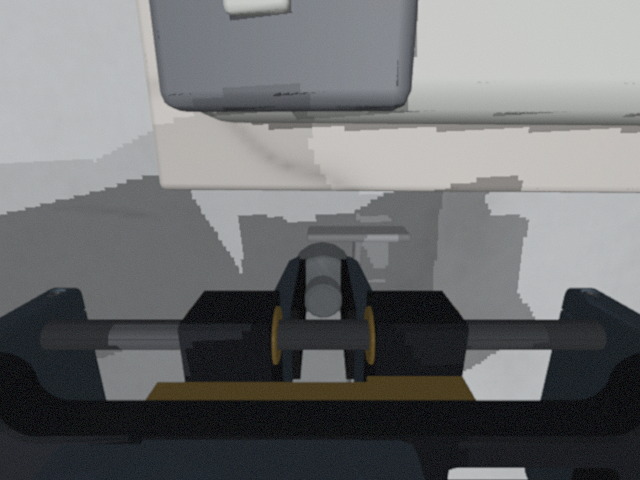

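The knob is between the jaws at px (323,295), with the body below it at (323,255). I'll check the offset along the pads.

```bash
python3 - <<'E'
from h import *
im,K,R,o=cam("wrist");s=telemetry.observe();e=s['eef_pos'];T=np.array(s['tool_rot'])
for t in((0,0,.0104),(-.01,0,.0104),(.01,0,.0104),(0,0,.028),(.019,0,.028)): print(t,proj(K,R,o,e+T@np.array(t)).round(1))
p=ray(K,R,o,323,295,.046);print(T.T@(p-e))
E
python3 -m creep '[0,0,0.2,0,0,0,0,0,0.3,0,0,0,0,0,0,0,0,0,0,0,0,0,0,0]';
```

```text
(0, 0, 0.0104) [324.6 302. ]
(-0.01, 0, 0.0104) [324.6 319.1]
(0.01, 0, 0.0104) [324.7 284.4]
(0, 0, 0.028) [324.5 287.1]
(0.019, 0, 0.028) [324.5 255.7]
[ 0.00404607 -0.00085341  0.01034691]
clock: 19.6
eef_pos: [0.471, 0.2283, 0.0714]
tool_rot: [[0.05, 0.999, 0.0], [0.999, -0.05, 0.0], [0.0, 0.0, -1.0]]
force: [-0.9, -0.0, -4.1]
width: 0.019
finger_force: 30.0
```

```bash

python3 -m creep '[0,0,1,0,0,0,0,0,1,0,0,0,0,0,1,0,0,0,0,-0.5,0.6,0,0,0,0.05,-1,0,0,0,0,0.05,-1,0,0,0,-0.084,0.05,-1,0,0,0,-0.084,0.05,-1,0,0,0,-0.084,0.05,-1,0,0,0,-0.084,0.05,-1,0,0,0,-0.084,0.05,-1,0,0,0,-0.084,0.05,-1,0,0,0,-0.084,0.05,-1,0,0,0,-0.084,0.05,-1,0,0,0,-0.084,0,-1,0,0,0,0,0,-1,0,0,0,0,0,-1,0,0,0,0,0,-1,0,0,0,0,0,-0.5,0,0,0,0]'
python3 -m creep '[0,0,0,0,0,0,0,0,0,0,0,0]' >/dev/null
python3 - <<'E'
from h import *
im,K,R,o=cam("wrist");cv2.imwrite("pics/w6.png",im)
E
```

```text
clock: 21.98
eef_pos: [0.4856, -0.2229, 0.1789]
tool_rot: [[0.945, 0.326, -0.0], [0.326, -0.945, 0.0], [-0.0, -0.0, -1.0]]
force: [-0.2, -0.5, -2.9]
width: 0.0187
finger_force: 30.0
```

View pics/w6.png

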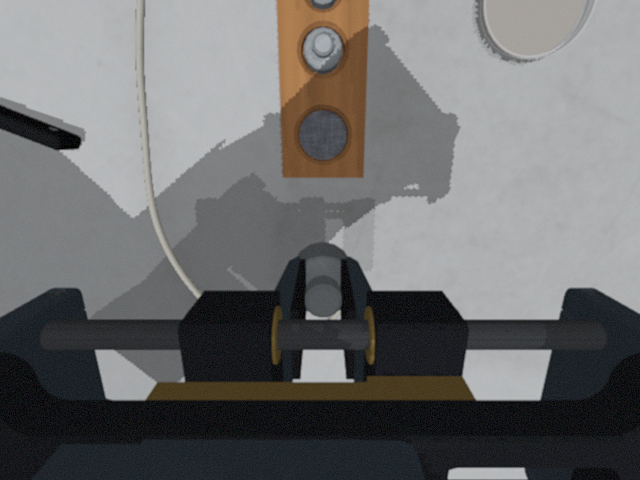

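The well is at px (323,133), ahead and aligned. The weight hangs upright in the jaws at (323,260–297).

```bash
python3 - <<'E'
from h import *
im,K,R,o=cam("wrist");s=telemetry.observe();e=s['eef_pos'];T=np.array(s['tool_rot'])
h=cv2.cvtColor(im,cv2.COLOR_BGR2HSV)
m=(h[...,1]<70).astype(np.uint8);w=np.zeros_like(m);w[98:172,288:360]=m[98:172,288:360]
n,l,st,ce=cv2.connectedComponentsWithStats(w);i=1+np.argmax(st[1:,4]);print(st[i],ce[i])
for c,z in((ce[i],.020),((323,133.5),.034)):
    p=ray(K,R,o,c[0],c[1],z);d=T.T@(p-e);print(p,d)
rim=[ray(K,R,o,323,v,.034) for v in(106,160)];print(np.linalg.norm(rim[0]-rim[1]))
b=[ray(K,R,o,u,v,.034)[:2] for u,v in((282.5,177),(363.5,177),(367,30),(279,30))]
print(np.linalg.norm(b[0]-b[1]),np.degrees(np.arctan2(*((b[3]-b[0])[::-1]))),np.degrees(np.arctan2(*((b[2]-b[1])[::-1]))),(b[0]+b[1])/2)
E
```

```text
[ 299  110   48   50 1884] [322.66825902 134.7388535 ]
[ 0.56146991 -0.19235702  0.02      ] [ 0.08083745 -0.00219426  0.15914928]
[ 0.56250553 -0.19228419  0.034     ] [ 0.08183765 -0.00192693  0.14514907]
0.043074982731367506
0.07001021495322467 18.52479707861747 19.766189909947663 [ 0.52849839 -0.2040942 ]
```

```bash

python3 -m creep '[0.87,0.3,0,0,0,0,0.85,0.32,0,0,0,0,0.85,0.32,0,0,0,0,0,0,-0.8,0,0,0,0,0,-0.8,0,0,0,0,0,-0.6,0,0,0,0,0,-0.4,0,0,0,0,0,0,0,0,0,0,0,0,0,0,0]'
python3 - <<'E'
from h import *
im,K,R,o=cam("wrist");s=telemetry.observe();print(s['eef_pos'])
cv2.imwrite("pics/w7.png",cv2.resize(im[200:340,230:420],None,fx=4,fy=4))
E
```

```text
clock: 23.45
eef_pos: [0.5634, -0.1937, 0.1019]
tool_rot: [[0.945, 0.327, 0.001], [0.327, -0.945, -0.0], [0.001, 0.001, -1.0]]
force: [0.5, -0.2, -2.7]
width: 0.0185
finger_force: 30.0
[ 0.56349282 -0.19375912  0.1020005 ]
```

View pics/w7.png

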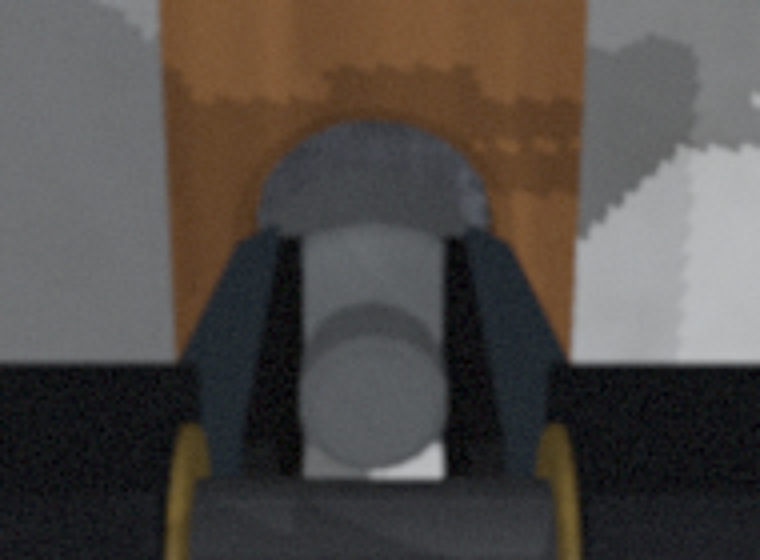

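Laterally the weight (crop u≈373) is centred on the well (≈375). I'll check the fore-aft fit from the body's silhouette.

```bash
python3 - <<'E'
from h import *
im,K,R,o=cam("wrist");s=telemetry.observe();e=s['eef_pos'];T=np.array(s['tool_rot'])
w=cv2.imread("pics/w6.png");c=cv2.imread("pics/w5.png")
print(w[234:318:2,322:325].mean((1,2)).round().astype(int))
print(c[234:318:2,322:325].mean((1,2)).round().astype(int))
for t in((.019,0,.0284),(.019,0,.0564),(.010,0,.0104),(-.01,0,.0104),(.01,0,.0244)): print(t,proj(K,R,o,e+T@np.array(t)).round(1))
print(im[220:300:2,322:325].mean((1,2)).round().astype(int))
for q in((.0215,),(.0245,)): print(proj(K,R,o,np.r_[(e+T@np.array([q[0],0,0]))[:2],.034]))
E
```

```text
[100 103 100 100  80  63  66  62  65  63  66  83  92  96  97  97  96  95
  92  89  86  66  64  65  62  78  82  81  84  86  84  85  86  87  87  87
  84  84  86  87  86  94]
[100 121 119 110  78  67  65  66  65  66  67  84  95  98  99  99  98  95
  93  92  91  67  67  69  67  80  82  84  88  87  86  87  87  87  87  86
  87  85  87  89  88  85]
(0.019, 0, 0.0284) [326.8 252. ]
(0.019, 0, 0.0564) [326.2 237. ]
(0.01, 0, 0.0104) [327.2 280.7]
(-0.01, 0, 0.0104) [327.1 315.7]
(0.01, 0, 0.0244) [326.8 270. ]
[ 65  66  69  65  61  59  62  68  70  73  72  70  70  69  69  70  71  71
  87  96 101 102 101 100 100  99  95  93  73  69  68  71  84  85  87  89
  91  89  91  89]
[325.98729558 228.35083185]
[325.99939873 223.97872482]
```

```bash
python3 - <<'E'
from h import *
c=optics.camera("wrist");K=np.array(c["camera_matrix"]);M=np.array(c["mount"]);R,o=M[:3,:3],M[:3,3];im=np.array(c["pixels"])
ez=np.mean([telemetry.observe()['eef_pos'][2]]);print(ez,telemetry.observe()['force'])
h=cv2.cvtColor(im,cv2.COLOR_BGR2HSV)
print(list(zip(range(218,262,2),h[218:262:2,321:326,1].mean(1).round().astype(int),h[218:262:2,321:326,2].mean(1).round().astype(int))))
for t in((.019,0,.0284),(.019,0,.0564),(.010,0,.0104),(-.01,0,.0104)): print("wt",t,proj(K,R,o,t).round(1))
for x,z in((.0215,.031),(.0245,.034),(.0215,.02)): print("well",x,z,proj(K,R,o,(x,0,ez-z)).round(1))
E
```

```text
0.10194796910898135 [-0.16480355 -0.12494824 -3.2836637 ]
[(218, np.int64(145), np.int64(98)), (220, np.int64(144), np.int64(97)), (222, np.int64(146), np.int64(95)), (224, np.int64(143), np.int64(96)), (226, np.int64(147), np.int64(92)), (228, np.int64(140), np.int64(84)), (230, np.int64(34), np.int64(64)), (232, np.int64(31), np.int64(68)), (234, np.int64(27), np.int64(72)), (236, np.int64(25), np.int64(76)), (238, np.int64(26), np.int64(79)), (240, np.int64(25), np.int64(75)), (242, np.int64(23), np.int64(73)), (244, np.int64(13), np.int64(73)), (246, np.int64(19), np.int64(70)), (248, np.int64(14), np.int64(72)), (250, np.int64(19), np.int64(71)), (252, np.int64(17), np.int64(72)), (254, np.int64(18), np.int64(72)), (256, np.int64(20), np.int64(91)), (258, np.int64(17), np.int64(99)), (260, np.int64(17), np.int64(104))]
wt (0.019, 0, 0.0284) [326.8 252. ]
wt (0.019, 0, 0.0564) [326.2 237. ]
wt (0.01, 0, 0.0104) [327.2 280.7]
wt (-0.01, 0, 0.0104) [327.  315.7]
well 0.0215 0.031 [326. 227.]
well 0.0245 0.034 [326.  223.9]
well 0.0215 0.02 [325.8 222.9]
```

```bash

python3 -m creep '[0.03,-0.015,-0.1,0,0,0,0,0,-0.1,0,0,0,0,0,-0.1,0,0,0,0,0,-0.1,0,0,0,0,0,0,0,0,0]'>/dev/null;python3 w.py
python3 -m creep '[0,0,-0.05,0,0,0,0,0,-0.05,0,0,0,0,0,0,0,0,0]'>/dev/null;python3 w.py
python3 -m creep '[0,0,-0.05,0,0,0,0,0,-0.05,0,0,0,0,0,0,0,0,0]'>/dev/null;python3 w.py
```

```text
[ 0.5638 -0.194   0.0889] [-0.9 -0.6 -2.5] [-0.005 -0.001 -0.039]
[ 0.5638 -0.194   0.0861] [ 0.1 -0.3 -3.2] [ 0.02  -0.027  0.007]
[ 0.5638 -0.194   0.0831] [-0.7  0.9 -3.2] [-0.029 -0.018  0.001]
```

No contact at 7 mm below the rim, so the weight is going in cleanly.

```bash

python3 -m creep '[0,0,-0.07,0,0,0,0,0,-0.07,0,0,0,0,0,0,0,0,0]'>/dev/null;python3 w.py
python3 -m creep '[0,0,-0.04,0,0,0,0,0,-0.02,0,0,0,0,0,0,0,0,0]'>/dev/null;python3 w.py
```

```text
[ 0.5638 -0.194   0.0788] [ 0.4  0.6 -3.2] [0.029 0.031 0.054]
[ 0.5639 -0.194   0.0772] [ 0.5  0.7 -3. ] [-0.035  0.003 -0.012]
```

```bash

python3 -m creep '[0,0,-0.03,0,0,0,0,0,0,0,0,0]'>/dev/null;python3 w.py
python3 -m creep '[0,0,0,0,0,0,0,0,0,0,0,0,0,0,0,0,0,0,0,0,0,0,0,0]' -0.2 >/dev/null;python3 w.py
python3 -m creep '[0,0,0.3,0,0,0,0,0,0.6,0,0,0,0,0,1,0,0,0,0,0,1,0,0,0,-0.9,-0.3,1,0,0,0,-0.9,-0.3,0,0,0,0,-0.9,-0.3,0,0,0,0,0,0,0,0,0,0,0,0,0,0,0,0]'|grep -E "clock|pos|force|width"
python3 - <<'E'
from h import *
a,b=cam("wrist")[0],cam("top")[0]
cv2.imwrite("pics/w8.png",np.hstack([a[:300,200:500],cv2.resize(b[180:330,210:410],(400,300))]))
E
```

```text
[ 0.564  -0.194   0.0765] [ 0.3  1.5 -0.4] [ 0.135  0.023 -0.019]
[ 0.564  -0.1941  0.0764] [-0.2  0.2  0. ] [0.019 0.012 0.006]
clock: 27.6
eef_pos: [0.4836, -0.2212, 0.1943]
force: [-0.1, -0.8, -0.4]
width: 0.0366
finger_force: 0.0
```

View pics/w8.png

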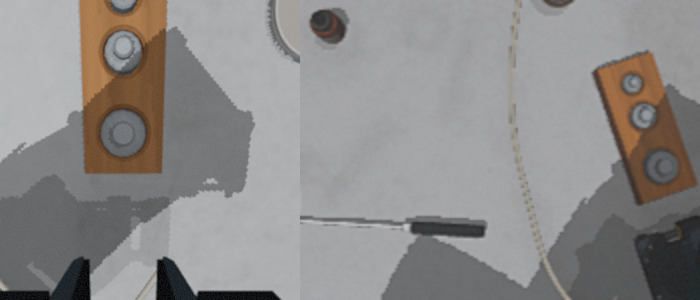

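The weight sits upright and central in its well at (122,133). The rake lies flat and clear of the table, and the arm touches nothing.

```bash
python3 -c "
from plant import r;print(r.job_done())"
```

```text
the job is handed in; nothing more can be done
None
```

I drew the weight out with the rake and set it upright in its well; the rake lies flat outside the table's mouth, the arm touches nothing, and the job was handed in at about 28 s (no verdict was returned).

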